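# Pack the laser head and fasten its case

### The arm

A 6-joint arm with a two-finger parallel gripper is mounted at the origin on the work surface. World frame = base frame: x ahead of the robot, y to its left, z up, the work surface at z = 0. Lengths are in m, angles in degrees, forces in N, time in s.
With the tool pointing down it reaches from about 0.3 to 0.95 m from the base axis. Payload 3.1 kg.
Tool frame: the origin (TCP) lies between the finger pads, 19 mm behind the fingertips; this is the grasp point; z points along the fingers, y is the line along which they close (so a half turn about z gives the same grasp; the last joint's range is limited). The gripper opens to 85 mm and grips with 20 to 120 N. Pads are 22 mm wide; open, the fingers measure 114 mm over their backs; the gripper's body (76 mm by 85 mm) begins 54 mm behind the grasp point. The pads swing forward as they close: fully open they stand 13 mm farther back than shut.
Start: joints at [-73.78, 17.653, 93.61, -0, 68.738, -3.994], TCP at [0.216, -0.587, 0.25] pointing down, gripper open.
Joint ranges: [-175.34, 175.34], [-45.06, 112.39], [2.9, 150.54], [-68.45, 248.45], [3.09, 151.38], [-168.51, 168.51]. Speed limits (degrees/s): [159.86, 159.86, 180, 180, 180, 180].

### API

Orientations are given as a 3x3 rotation matrix whose columns are the frame's x, y, z axes.
In Python, from workcell import robot, hand, ik, imaging, sensors gives the robot as it stands. Calls block until the motion is done:
- robot.goto(position, orientation): joint-space move of the TCP to a pose.
- robot.line_to(position, rot=None, rate=0.15, threshold=None): straight line of the TCP; rot=None keeps the orientation; rate is the mean speed in m/s. With threshold (N) it stops when the force on the tool has changed by that much, and returns True; else False.
- robot.move_j(angles): joint-space move.
- hand.release() and hand.close_gripper(force=None): open the fingers fully, or close them until they stop; force is the grip in N (None keeps the last).
- robot.sleep(seconds).
- ik(position, orientation): joint angles nearest the present ones, or None.
- imaging.snapshot(name): name is "scene" or "top" or "wrist"; returns a dict with "color" (420x560x3 uint8, red, green, blue), "range_z" (420x560 float32, m along the optical axis (not along the pixel's ray), 0 where there is no reading), "camera_matrix" (3x3 intrinsics, pixels), "camera_from_world" (4x4, takes a point from world to camera coordinates). Camera axes: x right, y down, z forward; pixel columns grow to the right and rows downward; lengths in m; the calibration is good to about 2 mm. The wrist camera is an equidistant fisheye: a pixel r from the principal point sees the ray r / f radians off the axis. A picture is of the moment at which its call begins.
A pose or a line that the arm cannot do raises robot.Unreachable and nothing moves.
- robot.close_job(): hands the job in; it is judged then, once.
Trained networks look in the newest picture that a camera, given by its name, has taken for a name from the list of things; names that differ only in an ending like _2 or _b are one class to them, and where a whole thing is asked for, a point or a joint stands for the part that bears it (a point fixed in the world has none). Each returns a list of dicts, best first, with "p" (0 to 1); they miss things now and then, are a little off and sometimes report something else, mostly with a low value. They report only what shows in the picture. A call takes as long as a camera call. They do not tell look-alikes from the thing itself.
- imaging.recognise(name, camera): "location" ([column, row] in pixels, amid what is visible of it).
- imaging.place_of(name, camera): "location" ([column, row] in pixels: a listed point, or the origin of a listed thing).
Readings, each from a call of its own:
- sensors.get_time(): time.
- sensors.get_joint_positions(): joint angles.
- sensors.get_qvel(): joint speeds.
- sensors.get_tau(): joint torques, N m.
- sensors.get_eef_pos(): TCP position.
- sensors.get_eef_rot(): TCP orientation.
- sensors.get_force(): force on the tool from outside, world axes, zero at the start.
- sensors.get_moment(): the same for the moment, N m.
- sensors.get_gripper_width(): opening from 0.0 (shut) to 1.0 (fully open).
- sensors.get_grasp_force(): force on a finger pad.
Only numpy, scipy, OpenCV 4.12 (cv2) and the standard library are available. Lean on these libraries where they do the work, as an engineer would, in place of code of your own. Each camera call takes 0.05 s, during which the arm holds its last target. There are 200 camera calls.

### The job

Pack the black laser head away in the blue case: lay it flat in the empty recess of the grey bed and let go, setting it down rather than dropping it, then close the lid fully, and then swing the steel hasp over until it lies flat against the front of the case, over the brass catch. Leave everything else on the bench and in the case where it is.

Things in the scene. Friction and masses are not known exactly. Their poses are not given: they have to be found in the camera images.
- case: blue case fixed to the bench, 220 mm deep (its x), 260 mm wide (its y); shell 80 mm tall, walls and floor 6 mm thick, 20 mm lid on top. Origin: centre of its underside; z up, +x points from its front (hasp side, towards the robot) to the hinge side. Inside, a hard grey bed, its top 20 mm above the bench, has one empty recess
- recess (a point): centre of the recess's floor, 6 mm above the bench, 15 mm towards the hinge and 40 mm towards +y from the case's middle; axes as the case's. The recess is 150 mm along x, 56 mm along y and 14 mm deep
- catch (a point): outer end of the brass catch, a lug 9 mm wide and 12 mm tall that stands 17 mm out of the middle of the case's front face, 59.5 mm above the bench
- lid (a joint): lid angle in rad: 0 closed (level), 1.05 fully open (a stop). Starts 0.95 to 1.05, leaning over the inside of the case: its front edge overhangs the recess about 180 mm above the rim, so a tool pointing straight down there meets it. Stiff hinge: it stays where left; about 3 N at the front edge moves it
- lid_hinge (a point): middle of the lid's hinge line, on the case's rear top edge (110 mm behind the case's middle), 80.5 mm above the bench; axes turn with the lid: -x runs along its underside to the front edge, z is its outward normal. The lid is 220 mm from hinge to front edge, 260 mm wide, 20 mm thick, outer face smooth
- lid_edge (a point): middle of the front edge of the lid's outer face (220 mm from the hinge line, 20 mm above the lid's underside); axes as lid_hinge
- hasp (a joint): hasp angle relative to the lid, rad: 0 = flat against the case's front over the catch when the lid is closed, 1.57 = straight out from the lid's front edge, 3.14 = standing square up from the lid's outer face, 3.8 = stop, leaning back over the lid. Starts 2.5 to 3.5. Light friction: it stays where left; about 1 N at its end moves it
- hasp_hinge (a point): middle of the hasp's hinge line, 6 mm in front of the lid's front edge and 14 mm above the lid's underside, in the middle of the lid's width; axes turn with the hasp: its -z runs along the plate to the free end, y along the hinge, and -x is the plate's outer face, pushed on to close it
- hasp_tip (a point): free end of the hasp, 78 mm from its hinge. The hasp is a steel plate 44 mm wide and 4 mm thick with a slot 16 mm wide from 22 to 48 mm from the hinge, which goes over the catch; the last 22 mm is painted red. When closed the catch stands 7 mm out through the slot, so push on the red part
- laser_head: the laser head, a loose black block 130 mm long (its x), 44 mm wide (y), 60 mm tall (z), about 0.4 kg, with silver fins and a yellow mark on top and a brass lens ring on its +x end, standing on the bench. Origin: centre of its underside
- lens_tin: bystander: aluminium tin, 60 mm across and 35 mm tall, standing on the bed inside the case beside the recess. Origin: centre of its underside
- lens_mount: bystander: small lens on a post and round foot, 70 mm tall, standing just beyond the laser head. Origin: centre of its underside
- screwdriver: bystander: screwdriver lying on the bench
- mug: bystander: blue mug, 80 mm across and 90 mm tall, at the bench's left side. Origin: centre of its underside
- cleaner: bystander: white bottle with a green label, 56 mm across and 130 mm tall, at the bench's left side. Origin: centre of its underside
There are look-alikes about, which are no part of the job. What is shaped like the laser_head but orange or purple is not meant.

How it is judged (in metres and radians):
On the way, in this order (a step that is already met when the one before it is completed fails the run):
1. the laser head lies flat in the recess and is let go, the lid still open (x of laser_head in the frame of recess between -0.013 and 0.013 m and y of laser_head in the frame of recess between -0.009 and 0.009 m and z of laser_head in the frame of recess below 0.005 m and angle between laser_head's own z axis and vertical below 0.06 rad and contact force between the fingers and laser_head below 0.3 N and value of joint lid above 0.3 rad), for 0.2 s.
2. then the lid is fully closed, the hasp not yet over the catch (value of joint lid below 0.04 rad and value of joint hasp above 0.5 rad), for 0.1 s.
3. then the hasp lies flat against the case's front over the catch (value of joint hasp below 0.1 rad and value of joint lid below 0.04 rad), for 0.2 s.
At the end, for the whole second after the job is handed in: The laser head lies still in the recess (within 13 mm along and 9 mm across of its centre, underside within 5 mm of its floor, level within 0.06 rad), the lid is closed (under 0.04 rad) and the hasp lies over the catch (under 0.1 rad) (all of step 3 and x of laser_head in the frame of recess between -0.013 and 0.013 m and y of laser_head in the frame of recess between -0.009 and 0.009 m and z of laser_head in the frame of recess below 0.005 m and angle between laser_head's own z axis and vertical below 0.06 rad and linear speed of laser_head below 0.02 m/s); the robot touches nothing.
It fails at once if the laser head is dropped (untouched by the fingers, it falls faster than 0.5 m/s, a drop of about 15 mm) (contact force between the fingers and laser_head below 0.1 N and linear speed of laser_head above 0.5 m/s).
It fails at once if another thing on the bench or in the case is moved by more than 25 mm (distance of any of lens_tin, lens_mount, screwdriver, mug, cleaner from where it was at the start of the episode above 0.025 m).
It also fails if it takes over 72 s, if anything falls off the work surface, if the arm or the gripper's body presses on something with over 40 N, if the wrist force passes 120 N, or if a joint passes its speed limit or range.

## Working session

There is one attempt and no reset: what is moved stays moved. The work goes in short steps, each a Python script; the robot and the scene stay as the last script left them, time stands still between calls to the robot, and variables do not carry over. Pictures are saved under pics/ and viewed, at most 10 in all, crops included, and the job is handed in when it is done.

```bash
mkdir -p pics
cat > h.py <<'E'
import numpy as np, cv2
from workcell import robot, hand, ik, imaging, sensors
def cloud(s):
    Z=s["range_z"];K=s["camera_matrix"];v,u=np.indices(Z.shape)
    P=np.stack([(u-K[0,2])/K[0,0]*Z,(v-K[1,2])/K[1,1]*Z,Z],-1)
    T=np.linalg.inv(s["camera_from_world"]);W=P@T[:3,:3].T+T[:3,3]
    W[Z==0]=np.nan;return W
def save(n,im,k=1): cv2.imwrite(f"pics/{n}.png",cv2.resize(im[...,::-1],None,fx=k,fy=k))
E
python3 - <<'E'
from h import *
np.set_printoptions(precision=4,suppress=True)
ims=[]
for c in("scene","top"):
    s=imaging.snapshot(c);W=cloud(s);ims.append(s["color"]);np.savez(c,**s)
    save(c+"0",s["color"],1.4)
    for n in "case recess catch lid lid_hinge lid_edge hasp hasp_hinge hasp_tip laser_head lens_tin lens_mount screwdriver mug cleaner".split():
        for f in("recognise","place_of"):
            try:
                for d in getattr(imaging,f)(n,c)[:4]:
                    u,v=np.round(d["location"]).astype(int)
                    print(c,f[:5],n,round(d["p"],2),u,v,W[min(v,419),min(u,559)])
            except Exception as e: print(n,f,e)
print(sensors.get_time())
E
```

```text
scene recog case 0.9 238 170 [ 0.6338 -0.199   0.0161]
scene place case 0.56 245 185 [ 0.632  -0.1341  0.0153]
scene recog recess 0.74 238 168 [ 0.6322 -0.2039  0.019 ]
scene place recess 0.96 242 197 [ 0.6508 -0.0993  0.0081]
scene recog catch 0.7 234 173 [ 0.6488 -0.1846  0.0217]
scene recog catch 0.35 343 360 [0.6058 0.4643 0.0851]
scene place catch 0.9 289 164 [ 0.5083 -0.1234  0.0624]
scene place catch 0.69 237 161 [ 0.6338 -0.1994  0.0489]
scene place catch 0.66 226 78 [ 0.647  -0.1558  0.3403]
scene recog lid 0.69 217 141 [ 0.6912 -0.1341  0.1838]
lid place_of it knows: case, catch, cleaner, hasp_hinge, hasp_tip, laser_head, lens_mount, lens_tin, lid_edge, lid_hinge, mug, recess, screwdriver
scene recog lid_hinge 0.56 221 136 [ 0.6802 -0.1313  0.1985]
scene place lid_hinge 0.59 201 167 [ 0.7409 -0.1345  0.1131]
scene place lid_hinge 0.56 242 195 [ 0.6483 -0.1088  0.0059]
scene recog lid_edge 0.84 219 137 [ 0.6848 -0.1349  0.194 ]
scene recog lid_edge 0.34 235 96 [ 0.6353 -0.1316  0.3037]
scene place lid_edge 0.7 236 104 [ 0.6306 -0.1516  0.2673]
scene recog hasp 0.68 235 95 [ 
[... 3499 characters left out ...]
3657 0.0193 0.0582]
top place laser_head 0.93 221 198 [0.5961 0.1587 0.0607]
top place laser_head 0.83 217 267 [0.408  0.162  0.0621]
top place laser_head 0.78 271 286 [0.3605 0.0165 0.0584]
top place laser_head 0.74 171 195 [0.6026 0.2973 0.0556]
top recog lens_tin 0.89 360 189 [ 0.6306 -0.2258  0.0554]
top place lens_tin 0.78 358 189 [ 0.6305 -0.2202  0.0554]
top recog lens_mount 0.63 230 158 [0.7084 0.1374 0.0667]
top place lens_mount 0.79 229 160 [0.7081 0.142  0.0468]
top place screwdriver 0.68 425 246 [ 0.4799 -0.4207  0.0014]
top place mug 0.74 117 263 [0.4154 0.4494 0.0029]
top recog cleaner 0.56 118 194 [0.5939 0.4272 0.1003]
top place cleaner 0.75 121 198 [0.5858 0.4233 0.0864]
2.9
```

View pics/scene0.png

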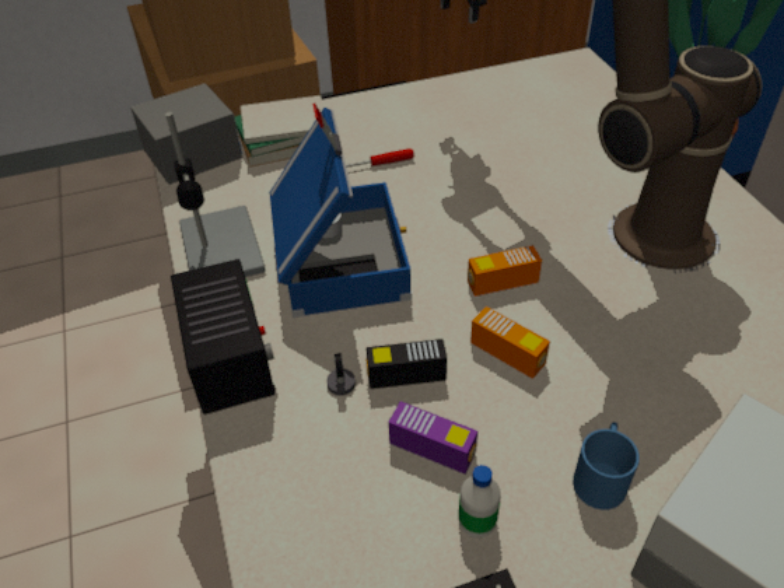

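View pics/top0.png

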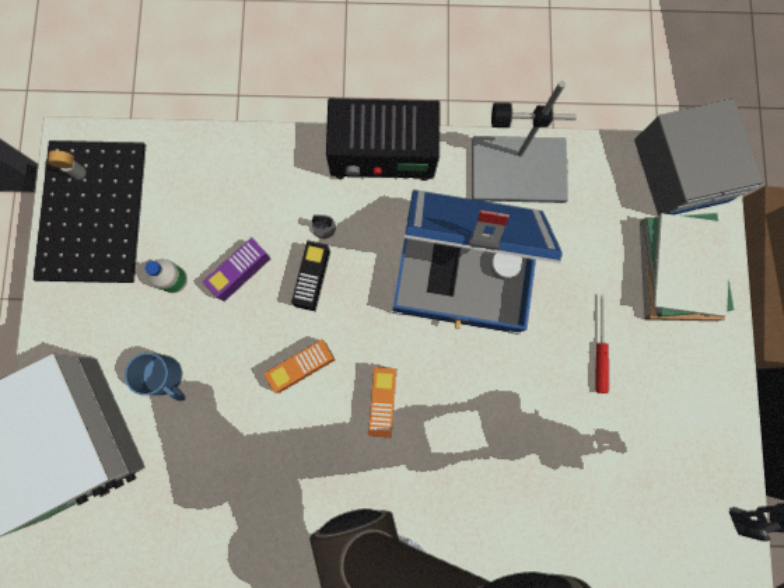

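Scene and top pictures: what could pass for the laser head (top-camera pixels) is a black block (221,196), orange ones (214,262) and (272,286), and a purple one (169,192). I choose the black block at (221,196), beside the lens mount (229,160). The case's front and catch are at (326,231), the lid leans over the recess, and the red hasp tip is at (352,156). The tin at (362,189) sits on the bed.

Run:
```python
from h import *
np.set_printoptions(precision=4,suppress=True)
s=np.load("top.npz");W=cloud(s);C=s["color"].astype(int)
save("crop1",s["color"][135:245,190:400],3.7)
x,y,z=np.moveaxis(W,-1,0)
m=(z>.053)&(z<.068)&(x>.52)&(x<.685)&(y>.11)&(y<.22)
p=W[m];print("head",m.sum(),cv2.minAreaRect(p[:,:2].astype(np.float32)),np.median(p[:,2]),cv2.minAreaRect(np.argwhere(m)[:,::-1].astype(np.float32)))
R,G,B=np.moveaxis(C,-1,0)
blue=(B>1.5*R)&(B>60)&(y<.05)&(y>-.35)
rim=blue&(z>.073)&(z<.088)
q=W[rim];print("rim",len(q),cv2.minAreaRect(q[:,:2].astype(np.float32)),q[:,:2].min(0),q[:,:2].max(0))
hull=cv2.convexHull(q[:,:2].astype(np.float32));print("rim corners",cv2.approxPolyDP(hull,.012,True)[:,0])
l=W[blue&(z>.11)&(x<.85)]
# lid plane (RANSAC)
rng=np.random.default_rng(0);best=0
for i in range(300):
    a=l[rng.choice(len(l),3,False)];n=np.cross(a[1]-a[0],a[2]-a[0]);n/=np.linalg.norm(n)+1e-12
    k=abs((l-a[0])@n)<.003
    if k.sum()>best:best=k.sum();K=k
c=l[K].mean(0);n=np.linalg.svd(l[K]-c)[2][2];n*=np.sign(n[2])
print("lid",len(l),best,c,n,"ang",np.arccos(n[2]),"yaw",np.degrees(np.arctan2(n[1],n[0])), "zmax",l[K][:,2].max())
red=(R>110)&(R>2*G)&(x>.55)&(z>.2)
print("red",red.sum(),np.nanmean(W[red],0),np.nanmin(W[red],0),np.nanmax(W[red],0))
m=(z>.045)&(z<.062)&(x>.57)&(x<.68)&(y<-.16)&(y>-.26)&(abs(R-B)<40)
print("tin",cv2.minEnclosingCircle(W[m][:,:2].astype(np.float32)))
```

```text
head 750 ((0.6051417589187622, 0.1593007594347), (0.04482787102460861, 0.13088583946228027), 78.02471160888672) 0.059968391753911776 ((221.08827209472656, 195.14706420898438), (16.24988555908203, 46.80937194824219), 14.03624439239502)
rim 416 ((0.5871928930282593, -0.14332596957683563), (0.2588849663734436, 0.13785044848918915), 81.69374084472656) [ 0.5009 -0.2789] [ 0.6714 -0.0065]
rim corners [[ 0.6714 -0.0264]
 [ 0.539  -0.0068]
 [ 0.5034 -0.2602]
 [ 0.6372 -0.2777]]
lid 2419 2058 [ 0.6771 -0.1506  0.2021] [ 0.8047 -0.1188  0.5816] ang 0.9500565907025518 yaw -8.398375661646618 zmax 0.27428044047688593
red 10 [ 0.649  -0.1456  0.3444] [ 0.6449 -0.1724  0.3407] [ 0.6539 -0.1311  0.3468]
tin ((0.6363008618354797, -0.23226848244667053), 0.029962485656142235)
```

View pics/crop1.png

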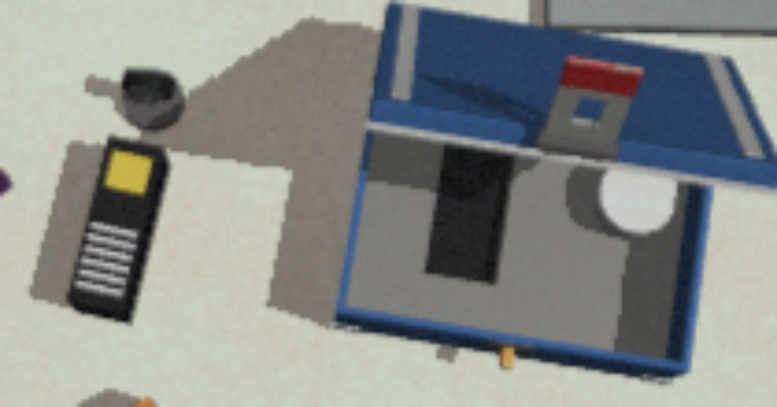

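The crop confirms it: a black block with a yellow mark and silver fins (crop centre (120,230)), with the lens mount at (150,95). The recess is the dark rectangle at (470,215). I'll grasp with the tool tilted 40° so it stays clear of the overhanging lid.

```bash
cat >> h.py <<'E'
CY=np.radians(-8.2);O=np.array([.6301,-.1492,0])
def case(x,y,z): return O+np.array([np.cos(CY)*x-np.sin(CY)*y,np.sin(CY)*x+np.cos(CY)*y,z])
def rot(yaw,tilt,flip=0):
    "tool leaning so its z points tilt deg from down, towards heading yaw (rad)"
    t=np.radians(tilt);h=np.array([np.cos(yaw),np.sin(yaw),0])
    Z=h*np.sin(t)-np.array([0,0,np.cos(t)]);Y=np.array([-h[1],h[0],0])*(-1 if flip else 1)
    return np.stack([np.cross(Y,Z),Y,Z],1)
def best(p,yaw,tilt):
    q0=np.array(sensors.get_joint_positions());c=[]
    for f in(0,1):
        q=ik(p,rot(yaw,tilt,f))
        if q is not None:c.append((abs(np.array(q)-q0).max(),f,np.round(q)))
    print(c);return min(c,key=lambda a:a[0])[1]
E
python3 - <<'E'
from h import *
p=np.array([.6051,.1593,.044]);yaw=np.radians(-12)
f=best(p,yaw,40);R=rot(yaw,40,f);print(ik(case(.015,.04,.05),rot(CY,40,f)))
back=-R[:,2]
robot.goto([.42,-.25,.36],rot(yaw,20,f))
robot.goto(p+back*.13+[0,0,.08],R)
robot.line_to(p+back*.10,rate=.2)
robot.line_to(p,rate=.08,threshold=8)
print("at",sensors.get_eef_pos(),sensors.get_force())
hand.close_gripper(60)
print(sensors.get_gripper_width(),sensors.get_grasp_force())
robot.line_to(p+[0,0,.12],rate=.12)
print(sensors.get_gripper_width(),sensors.get_grasp_force(),sensors.get_time())
for c in("scene",): save("lift",imaging.snapshot(c)["color"][100:340,150:450],2.4)
E
```

```text
[]Traceback (most recent call last):
  File "<stdin>", line 3, in <module>
  File "h.py", line 21, in best
    print(c);return min(c,key=lambda a:a[0])[1]
                    ~~~^^^^^^^^^^^^^^^^^^^^^
ValueError: min() iterable argument is empty
```

Run:
```python
from h import *
print(np.round(sensors.get_eef_rot(),2))
for nm,p,yaw in(("pick",np.array([.6051,.1593,.044]),np.radians(-12)),("place",case(.015,.04,.05),CY),("pre",case(-.035,.04,.15),CY)):
    for f in(0,1):
        for t in range(-40,61,10):
            q=ik(p,rot(yaw,t,f));print(nm,f,t,None if q is None else np.round(q))
```

```text
[[ 0.94  0.35 -0.  ]
 [ 0.35 -0.94  0.  ]
 [ 0.   -0.   -1.  ]]
pick 0 -40 [  5.  54.  71.  11.  94. -76.]
pick 0 -30 [  6.  47.  78.   9.  83. -75.]
pick 0 -20 [  8.  42.  86.   7.  72. -74.]
pick 0 -10 [  9.  37.  93.   4.  60. -71.]
pick 0 0 [ 11.  32. 100.  -0.  48. -67.]
pick 0 10 [ 13.  29. 106.  -7.  36. -60.]
pick 0 20 [ 15.  27. 112. -22.  25. -44.]
pick 0 30 [ 17.  26. 117. -56.  17.  -9.]
pick 0 40 None
pick 0 50 [ 23.  31. 125. 235.  32.  63.]
pick 0 60 [ 25.  36. 126. 226.  46.  75.]
pick 1 -40 [  5.  54.  71.  11.  94. 104.]
pick 1 -30 [  6.  47.  78.   9.  83. 105.]
pick 1 -20 [  8.  42.  86.   7.  72. 106.]
pick 1 -10 [  9.  37.  93.   4.  60. 109.]
pick 1 0 [ 11.  32. 100.  -0.  48. 113.]
pick 1 10 [ 13.  29. 106.  -7.  36. 120.]
pick 1 20 [ 15.  27. 112. -22.  25. 136.]
pick 1 30 None
pick 1 40 None
pick 1 50 [  23.   31.  125.  235.   32. -117.]
pick 1 60 [  25.   36.  126.  226.   46. -105.]
place 0 -40 [-12.  58.  61.  -3. 101. -94.]
place 0 -30 [-13.  52.  70.  -2.  89. -94.]
place 0 -20 [-13.  45.  78.  -2.  76. -94.]
place 0 -10 [-13.  40.  87.  -1.  64. -94.]
[... 1014 characters left out ...]
7. 107.   2.  45. -97.]
pre 0 20 [ -15.   14.  114.    4.   32. -100.]
pre 0 30 [ -16.   11.  121.   12.   19. -108.]
pre 0 40 [ -17.   10.  127.   59.    6. -155.]
pre 0 50 [-17.  11. 132. 151.  15. 112.]
pre 0 60 [-18.  15. 136. 164.  32.  99.]
pre 1 -40 [-13.  46.  71.  -3. 103.  86.]
pre 1 -30 [-13.  40.  78.  -2.  92.  86.]
pre 1 -20 [-13.  34.  85.  -2.  81.  86.]
pre 1 -10 [-14.  28.  93.  -1.  70.  85.]
pre 1 0 [-14.  22. 100.  -0.  58.  84.]
pre 1 10 [-14.  17. 107.   2.  45.  83.]
pre 1 20 [-15.  14. 114.   4.  32.  80.]
pre 1 30 [-16.  11. 121.  12.  19.  72.]
pre 1 40 [-17.  10. 127.  59.   6.  25.]
pre 1 50 [-17.  11. 132. 151.  15. -68.]
pre 1 60 [-18.  15. 136. 164.  32. -81.]
```

Run:
```python
from h import *
yaw=np.radians(-12);d=np.array([np.cos(yaw),np.sin(yaw),0])
p=np.array([.6051,.1593,.044])-.025*d;R=rot(yaw,24,0)
robot.goto([.42,-.25,.36],rot(0,10,0))
robot.goto(p-R[:,2]*.08+[0,0,.08],R)
robot.line_to(p-R[:,2]*.08,rate=.12)
robot.line_to(p,rate=.06,threshold=8)
print("at",sensors.get_eef_pos()-p,sensors.get_force())
hand.close_gripper(80)
print(sensors.get_gripper_width(),sensors.get_grasp_force())
robot.line_to(p+[0,0,.12],rate=.1)
print(sensors.get_gripper_width(),sensors.get_grasp_force(),sensors.get_time(),sensors.get_joint_positions())
save("lift",imaging.snapshot("scene")["color"][100:340,150:450],2.4)
```

```text
at [0.00020619 0.00015187 0.00043061] [-0.61097845  0.4127656  -1.34113967]
0.5051211133274999 82.07800626754761
0.5060880677766265 81.36908411979675 10.6583 [ 17.3333885   12.19187076 115.30478282 -21.31517708  33.24704908
 -44.74361488]
```

View pics/lift.png

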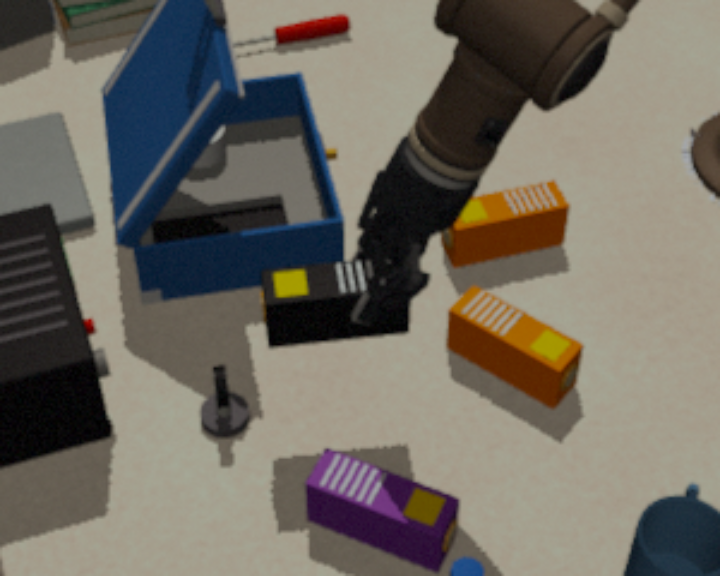

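The head is held level, its top at crop pixels (310,275), and the mount is undisturbed at (225,412). Next I place it.

Run:
```python
from h import *
R=rot(CY,24,0)
robot.line_to(np.array(sensors.get_eef_pos())+[-.08,0,.1],rate=.15)
robot.goto(case(-.15,.04,.24),R)
robot.line_to(case(-.06,.04,.15),rate=.15)
robot.line_to(case(-.06,.04,.09),rate=.1)
robot.line_to(case(-.01,.04,.078),rate=.08)
print(sensors.get_force(),sensors.get_joint_positions())
hit=robot.line_to(case(-.01,.04,.049),rate=.03,threshold=5)
print(hit,sensors.get_eef_pos(),case(-.01,.04,.049),sensors.get_force(),sensors.get_time())
save("place",imaging.snapshot("scene")["color"][60:240,150:390],3)
```

```text
[ 0.08986574  0.21147951 -2.16691673] [ -15.0411379    21.98411941  115.15044373    8.44626587   19.29292257
 -104.23899982]
True [ 0.62549907 -0.10807809  0.05043547] [ 0.6259074  -0.10818266  0.049     ] [-0.70706828  0.0769297   4.17694168] 16.1
```

View pics/place.png

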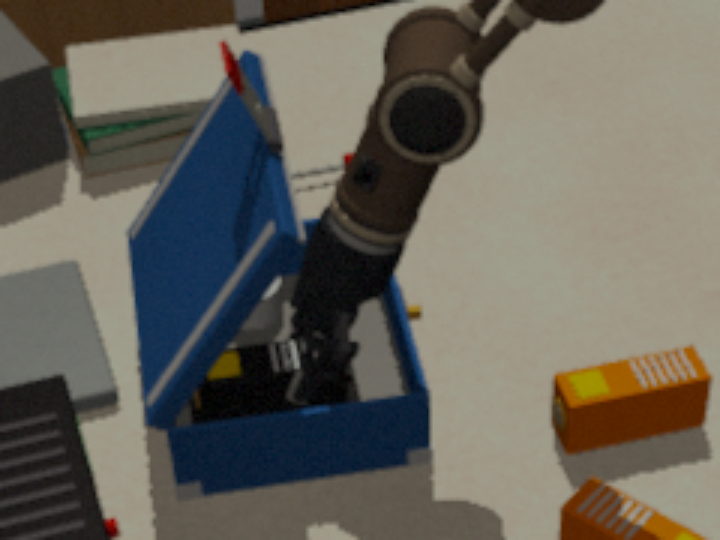

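Run:
```python
from h import *
R=rot(CY,24,0);p=np.array(sensors.get_eef_pos())
hand.release();robot.sleep(.3)
print(sensors.get_gripper_width(),sensors.get_force())
robot.line_to(p-R[:,2]*.06,rate=.06)
robot.line_to(case(-.13,.04,.22),rate=.2)
robot.line_to(case(-.25,.04,.30),rate=.3)
s=imaging.snapshot("scene");W=cloud(s);L=W-O
c,n=np.cos(CY),np.sin(CY);X=c*L[...,0]+n*L[...,1];Y=-n*L[...,0]+c*L[...,1];Z=L[...,2]
m=(abs(X)<.1)&(Y>-.02)&(Y<.11)&(Z>.058)&(Z<.08)&(X>-.08)
print(m.sum(),np.nanpercentile(Z[m],[5,50,95]),cv2.minAreaRect(np.stack([X[m],Y[m]],1).astype(np.float32)))
A=np.c_[X[m],Y[m],np.ones(m.sum())];print("plane",np.linalg.lstsq(A,Z[m],rcond=None)[0])
save("placed",s["color"][60:240,150:390],3);print(sensors.get_time())
```

```text
0.9971732615280094 [-0.08124489 -0.75372355  0.1239894 ]
565 [0.05947725 0.06346371 0.06696112] ((0.013970926403999329, 0.044542741030454636), (0.05023382604122162, 0.1292567104101181), 89.9055404663086)
plane [-0.00214931 -0.01183764  0.0640228 ]
19.6833
```

View pics/placed.png

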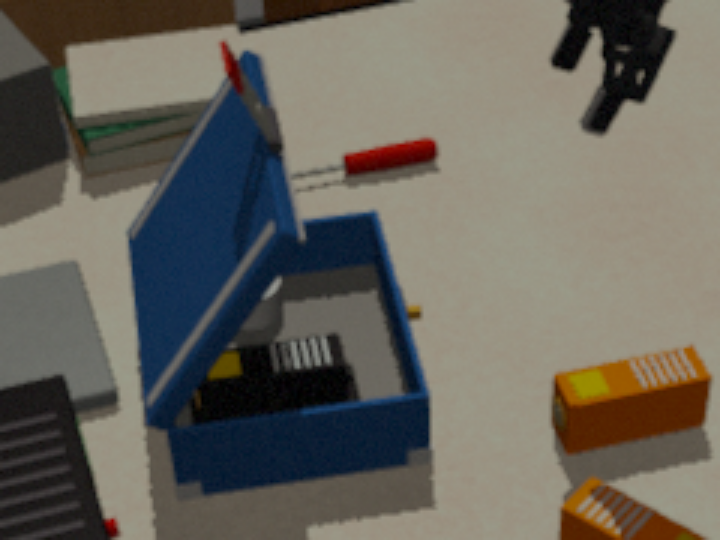

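The head sits level in the recess, its top at crop pixels (275,365), with the tin and the rest in place. Now I close the lid from behind, off to the side of the hasp.

Run:
```python
from h import *
R=rot(CY,0,0)
hand.close_gripper(40)
robot.goto(case(-.16,.09,.44),R)
robot.line_to(case(.05,.09,.42),rate=.25)
def tcp(th,r=.198):
    x=.11-r*np.cos(th)+.02*np.sin(th);z=.0805+r*np.sin(th)+.02*np.cos(th)
    return case(x+.011,.09,z+.019)
a=tcp(.95);robot.line_to(a+.03*R@[1,0,0] if (R[:,0]@[1,0,0])>0 else a-.03*R[:,0],rate=.2)
print(sensors.get_force(),sensors.get_time())
for th in np.arange(.9,.05,-.1):
    robot.line_to(tcp(th),rate=.12);F=np.array(sensors.get_force());print(round(th,2),F.round(1))
robot.line_to(tcp(.03),rate=.08)
h=robot.line_to(tcp(0)-[0,0,.004],rate=.03,threshold=15)
print(h,np.array(sensors.get_eef_pos())-tcp(0),sensors.get_force(),sensors.get_time())
robot.line_to(np.array(sensors.get_eef_pos())+[0,0,.15],rate=.2)
robot.line_to(case(-.2,.12,.30),rate=.3)
s=imaging.snapshot("top");W=cloud(s);L=W-O
c,n=np.cos(CY),np.sin(CY);X=c*L[...,0]+n*L[...,1];Y=-n*L[...,0]+c*L[...,1];Z=L[...,2]
m=(X>-.1)&(X<.1)&(abs(Y)>.05)&(abs(Y)<.12)&(Z>.08)&(Z<.13)
A=np.c_[X[m],Y[m],np.ones(m.sum())];print("lid plane",m.sum(),np.linalg.lstsq(A,Z[m],rcond=None)[0])
h=(abs(Y)<.03)&(Z>.115)&(Z<.2)&(X<.0)&(X>-.21);print("hasp",h.sum(),[np.nanpercentile(a[h],[2,50,98]) for a in(X,Y,Z)])
print(sensors.get_time());save("closed",s["color"][100:280,240:440],3)
```

```text
[ 0.30913256 -0.00561354 -0.28826012] 23.0667
0.9 [ 0.1  0.2 -0.2]
0.8 [ 0.5  0.5 -0.3]
0.7 [ 0.4 -0.   1.3]
0.6 [0.1 0.3 0.6]
0.5 [ 0.7  0.1 -0.3]
0.4 [ 0.1 -0.4  0.3]
0.3 [ 0.8 -0.1  0.3]
0.2 [1.2 0.2 0.6]
0.1 [-0.8  0.3 -0.1]
True [ 0.00132928 -0.00022195 -0.00027358] [-0.93660822 -0.05269349  5.81817854] 26.7167
lid plane 3563 [-0.00086178 -0.00020441  0.10056159]
hasp 83 [array([-0.15716705, -0.14490727, -0.12586329]), array([-0.02146544, -0.01237628, -0.00049276]), array([0.11537342, 0.14709669, 0.16285194])]
28.2667
```

View pics/closed.png

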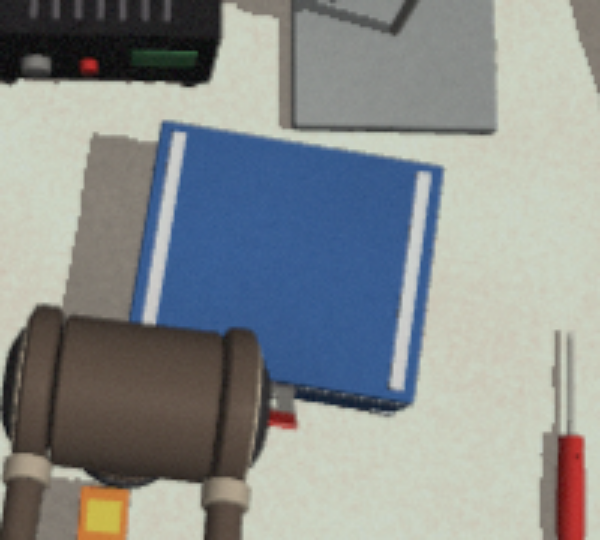

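The lid lies level (fitted slope under 0.001). The hasp leans out at about 2.6 rad, its red tip at crop pixels (283,420). Now the hasp.

Run:
```python
from h import *
def con(a,r=.066,o=.004):
    return np.array([-.116-r*np.sin(a)-o*np.cos(a),.0945-r*np.cos(a)+o*np.sin(a)])
def go(x,z,rate=.12,**k): return robot.line_to(case(x,0,z),rate=rate,**k)
robot.line_to(case(-.06,.0,.27),rate=.3)
x,z=con(2.6);go(x+.041,z+.019,.25)
for a in np.arange(2.5,.75,-.15):
    x,z=con(a);s=np.clip((a-1.57)/.4,-1,1)
    go(x+.011*s,z+.019);print(round(a,2),np.array(sensors.get_force()).round(1))
p=np.array(sensors.get_eef_pos());robot.line_to(p+case(-.09,0,.06)-O,rate=.2)
R=rot(CY,25,0);Z=np.array([np.sin(np.radians(25)),-np.cos(np.radians(25))]);P=np.array([-Z[1],Z[0]*-1])
def t2(a,back=0):
    return con(a,.067)-Z*.019-P*.011-np.array([back,0])
robot.goto(case(-.30,0,.16),R)
go(*t2(.85,.04),.15)
for a in np.arange(.7,.05,-.15):
    go(*t2(a),.08);print(round(a,2),np.array(sensors.get_force()).round(1))
h=go(*t2(-.08),.02,threshold=10)
print(h,sensors.get_eef_pos()-case(t2(0)[0],0,t2(0)[1]),sensors.get_force(),sensors.get_joint_positions(),sensors.get_time())
x,z=t2(0);go(x-.08,z+.02,.15);go(x-.12,z+.2,.3)
robot.line_to(case(-.28,.25,.36),rate=.3)
s=imaging.snapshot("scene");W=cloud(s);L=W-O;C=s["color"].astype(int)
c,n=np.cos(CY),np.sin(CY);X=c*L[...,0]+n*L[...,1];Y=-n*L[...,0]+c*L[...,1];Zz=L[...,2]
m=(abs(Y)<.03)&(X<-.105)&(X>-.2)&(Zz<.13)&(C[...,0]>100)&(C[...,1]<.6*C[...,0])
print("red",m.sum(),np.nanmean(X[m]),np.nanmean(Zz[m]),sensors.get_time());save("hasp",s["color"][60:240,150:390],3)
```

```text
2.5 [0.9 0.6 0.9]
2.35 [-0.2 -0.   0.1]
2.2 [0.2 0.1 0.5]
2.05 [ 0.2 -0.9  0.4]
1.9 [0.6 0.3 0.2]
1.75 [ 0.4 -0.   0.1]
1.6 [-0.9  0.4 -0.1]
1.45 [ 0.7  0.6 -0.1]
1.3 [-0.8 -0.7  0.1]
1.15 [-0.5  0.1 -0.1]
1.0 [-0.1  0.3  0.8]
0.85 [ 0.2 -0.3  0. ]
0.7 [-0.5  0.4 -0.1]
0.55 [-0.3  0.2 -0.1]
0.4 [-0.2 -0.  -0.7]
0.25 [-0.2  0.1 -0. ]
0.1 [-0.3 -0.5  0.2]
True [ 0.00077345  0.00079348 -0.00160322] [-0.38692331  0.325456    0.472654  ] [ -23.21083936   15.22781257  131.51440822   34.42547929   11.27339777
 -137.60883181] 37.2833
red 0 nan nan 40.2667<stdin>:25: RuntimeWarning: Mean of empty slice
```

View pics/hasp.png

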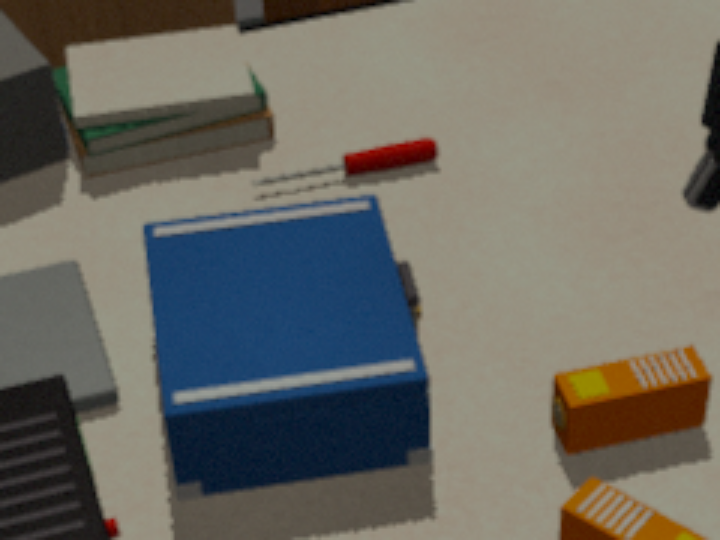

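The lid is closed and the brass catch pokes out at (416,310), in front of the hasp. I'll check the hasp angle with a wrist view.

Run:
```python
from h import *
s=imaging.snapshot("top");W=cloud(s);L=W-O
c,n=np.cos(CY),np.sin(CY);X=c*L[...,0]+n*L[...,1];Y=-n*L[...,0]+c*L[...,1];Z=L[...,2]
m=(abs(Y)<.03)&(X<-.105)&(X>-.2)&(Z>.012)&(Z<.13)
for a in sorted(np.c_[X[m],Y[m],Z[m]].round(3).tolist()):print(a,end=" ")
robot.line_to(case(-.30,.02,.17),rate=.3)
w=imaging.snapshot("wrist");save("wrist",w["color"],1.4);np.savez("wrist",**w)
for k in("hasp_tip","catch","hasp_hinge"):print(k,[(d["location"],round(d["p"],2)) for d in imaging.place_of(k,"wrist")[:2]])
print(sensors.get_time())
```

```text
[-0.129, 0.0, 0.057] [-0.128, -0.002, 0.058] [-0.127, 0.001, 0.064] [-0.127, 0.004, 0.064] [-0.126, -0.004, 0.062] [-0.126, -0.001, 0.064] [-0.125, 0.005, 0.066] [-0.124, -0.001, 0.065] [-0.124, 0.002, 0.065] [-0.123, -0.024, 0.095] [-0.123, -0.01, 0.096] [-0.123, -0.007, 0.097] [-0.123, -0.003, 0.067] [-0.123, 0.006, 0.098] [-0.123, 0.009, 0.097] [-0.123, 0.022, 0.1] [-0.123, 0.025, 0.097] [-0.122, -0.022, 0.054] [-0.122, -0.021, 0.077] [-0.122, -0.02, 0.047] [-0.122, -0.018, 0.021] [-0.122, -0.018, 0.098] [-0.122, -0.017, 0.045] [-0.122, -0.015, 0.1] [-0.122, -0.013, 0.097] [-0.122, -0.012, 0.039] [-0.122, -0.01, 0.035] [-0.122, -0.005, 0.076] [-0.122, -0.002, 0.099] [-0.122, 0.001, 0.095] [-0.122, 0.003, 0.069] [-0.122, 0.003, 0.096] [-0.122, 0.004, 0.038] [-0.122, 0.007, 0.035] [-0.122, 0.009, 0.031] [-0.122, 0.009, 0.08] [-0.122, 0.01, 0.103] [-0.122, 0.012, 0.055] [-0.122, 0.012, 0.102] [-0.122, 0.014, 0.025] [-0.122, 0.014, 0.098] [-0.122, 0.016, 0.021] [-0.122, 0.017, 0.098] [-0.122, 0.019, 0.067] [-0.122, 0.019, 0.097] [-0.121, -0.023, 0.099] [-0.121, -0.021, 0.02] [-0.121, 
[... 3079 characters left out ...]
0.016, 0.099] [-0.109, 0.019, 0.099] [-0.109, 0.021, 0.096] [-0.108, -0.023, 0.101] [-0.108, -0.007, 0.103] [-0.108, -0.005, 0.102] [-0.108, 0.009, 0.1] [-0.108, 0.014, 0.099] [-0.108, 0.025, 0.102] [-0.108, 0.027, 0.099] [-0.107, -0.028, 0.102] [-0.107, -0.026, 0.1] [-0.107, -0.01, 0.101] [-0.107, 0.003, 0.099] [-0.107, 0.006, 0.101] [-0.107, 0.02, 0.102] [-0.107, 0.022, 0.101] [-0.106, -0.02, 0.101] [-0.106, -0.018, 0.098] [-0.106, -0.015, 0.1] [-0.106, -0.013, 0.098] [-0.106, -0.001, 0.104] [-0.106, 0.001, 0.1] [-0.106, 0.017, 0.099] [-0.106, 0.028, 0.103] [-0.105, -0.005, 0.097] [-0.105, 0.012, 0.101] [-0.105, 0.014, 0.098] hasp_tip [([257.0, 263.6], 0.67)]
catch []
hasp_hinge []
42.0167
```

View pics/wrist.png

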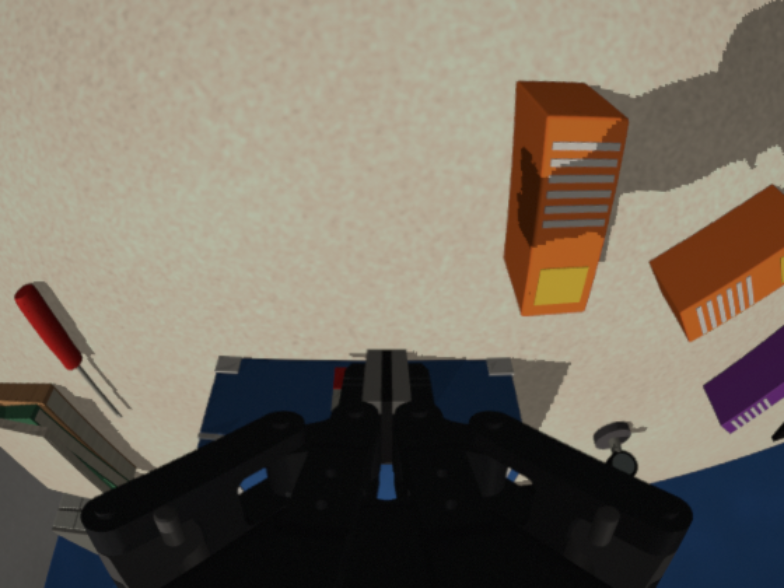

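The wrist view shows the red end of the hasp against the case front at (338,378). Depth puts the plate's outer face at a constant x of about -0.1215 from z = 0.02 to 0.10, so it lies flat. The bystanders are in place and the arm touches nothing.

Run:
```python
from h import *
robot.line_to(case(-.32,.02,.25),rate=.2)
print(robot.close_job())
```

```text
the job is handed in; nothing more can be done
None
```

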